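# Return the cutters to the knife tray

## Task

Put the shop's knives away: lay each of the three snap-blade cutters in the card tray on the liner of its own colour (red on red, yellow on yellow, grey on grey), flat, lengthwise and centred on the liner, the blade pointing either way. Leave the two marker pens and the bone folder lying where they are on the bench.

Things in the scene. Friction and masses are not known exactly. Their poses are not given: they have to be found in the camera images.
- cutter_red: snap-blade cutter with a red body, 182 mm long with its blade, 24 mm wide, lying flat with its flat underside on the bench; body 13 mm high (black slide to 17 mm), grip it across the body. Origin: middle of the 182 mm length, on the underside; y runs along the tool with the handle at +y (solid body from y = -61 to +91 mm, the rest is thin blade), x across it, z up. Mass 40 to 85 g
- cutter_yellow: snap-blade cutter with a yellow body, 182 mm long with its blade, 24 mm wide, lying flat with its flat underside on the bench; body 13 mm high (black slide to 17 mm), grip it across the body. Origin: middle of the 182 mm length, on the underside; y runs along the tool with the handle at +y (solid body from y = -61 to +91 mm, the rest is thin blade), x across it, z up. Mass 40 to 85 g
- cutter_grey: snap-blade cutter with a grey body, 182 mm long with its blade, 24 mm wide, lying flat with its flat underside on the bench; body 13 mm high (black slide to 17 mm), grip it across the body. Origin: middle of the 182 mm length, on the underside; y runs along the tool with the handle at +y (solid body from y = -61 to +91 mm, the rest is thin blade), x across it, z up. Mass 40 to 85 g
- liner_red: flat red plastic liner, 192 x 80 mm, fixed on the floor of the tray, 4 mm thick with 3 mm lips (4 mm wide) along both long edges: the lane of the red cutter. Origin: centre of its underside, 3 mm above the bench; x along its length, y across, z up; cutters rest at z = 4 mm in this frame
- liner_yellow: flat yellow plastic liner, 192 x 80 mm, fixed on the floor of the tray, 4 mm thick with 3 mm lips (4 mm wide) along both long edges: the lane of the yellow cutter. Origin: centre of its underside, 3 mm above the bench; x along its length, y across, z up; cutters rest at z = 4 mm in this frame
- liner_grey: flat grey plastic liner, 192 x 80 mm, fixed on the floor of the tray, 4 mm thick with 3 mm lips (4 mm wide) along both long edges: the lane of the grey cutter. Origin: centre of its underside, 3 mm above the bench; x along its length, y across, z up; cutters rest at z = 4 mm in this frame
- tray: open card tray, white outside and brown inside, 205 x 300 mm, walls 55 mm high and 3 mm thick, fixed to the bench. It holds the three coloured liners side by side, 84 mm between centre lines, in an order that changes. Origin: centre of its underside; x along the 205 mm side (the liners' length), y along the 300 mm side, z up
- marker_r: red marker pen, 136 mm long, 12 mm wide, 14 mm high, lying on the bench; stays where it is. Origin: middle, on the underside; y along it
- marker_b: black marker pen, 136 mm long, 12 mm wide, 14 mm high, lying on the bench; stays where it is. Origin: middle, on the underside; y along it
- folder: ivory bone folder, a flat pointed strip 146 x 20 x 8 mm, lying on the bench; stays where it is. Origin: middle, on the underside; y along it
Not all that is in view belongs to the job. There is more than one size of the cutter_yellow; the one meant has the size given above.

How it is judged:
By the outcome, as a careful person would: the job done as asked, in the order asked, and still so for the second after the job is handed in, with the robot touching nothing.
It also fails if it takes over 112 s, if anything falls off the work surface, if the arm or the gripper's body presses on something with over 40 N, if the wrist force passes 120 N, or if a joint passes its speed limit or range.

## Robot

A 6-joint arm with a two-finger parallel gripper is mounted at the origin on a cart in front of the work surface, level with it; the furniture and walls round the work are solid. World frame = base frame: x ahead of the robot, y to its left, z up, the work surface at z = 0. Lengths are in m, angles in rad, forces in N, time in s.
With the tool pointing down it reaches from about 0.35 to 0.775 m from the base axis. Payload 7.3 kg.
Tool frame: the origin (TCP) lies where the fingers leave the gripper's body, on its centre line; the fingertips stand 66 mm ahead of it and the grasp point (between the pads) lies 47 mm ahead of it; z points along the fingers, y is the line along which they close (so a half turn about z gives the same grasp; the last joint's range is limited). The gripper opens to 92 mm and grips with 3 to 60 N. Pads are 19 mm wide; open, the fingers measure 130 mm over their backs; the gripper's body (75 mm by 190 mm) begins 47 mm behind the grasp point.
Start: joints at [1.081, 0.342, 1.524, -0, 1.275, -0.146], TCP at [0.177, 0.494, 0.292] pointing down, gripper open.
Joint ranges: [-2.53, 2.53], [-0.77, 2.02], [0.04, 2.7], [-1, 4.14], [0.28, 2.66], [-3.11, 3.11]. Speed limits (rad/s): [2.57, 2.57, 3.14, 3.14, 3.14, 3.14].

## Interface

Orientations are given as a unit quaternion [x, y, z, w].
In Python, from station import * gives the robot as it stands. The module is installed in compiled form; this text tells all that it offers.
- The arm moves only by the tool move_arm, never from a script. Its argument "moves" is a list of rows, each a list of 5 numbers: the shift along the tool's x, y, z in cm, then the turn about the tool's z in degrees, then the finger opening in cm, from 0 to 9.18. In form: [[x, y, z, yaw, gripper], ...]. A call has 1 to 8 rows; each row is the pose to reach, as a shift and turn from the pose commanded when the call began, along the tool's axes at that moment; what a row does not reach only later rows make up. A row lasts 1/8 s, in which the tool goes at most 62.5 mm and 10.7 degrees, less where a joint would pass 70% of its speed; a pose out of reach is approached as far as the arm can. A call with a gripper value outside its range is refused whole. The fingers move at their own pace and stop on an object; "newtons" is the grip in N (left out, the last holds). Time passes only in rows, so rows that repeat a pose let the fingers close. It gives the time, the measured TCP pose, the force, the opening and the grip force at its end, in the units of the state.
- sense(): the state, without advancing time (a new reading comes with each control period).
- grab_frame(name): name is "scene" or "side" or "wrist"; returns a dict with "pixels" (384x512x3 uint8, blue, green, red), "camera_matrix" (3x3 intrinsics, pixels), "D" ([k1, k2, p1, p2, k3] as OpenCV has them; the pictures are not rectified), "camera_from_world" (4x4, takes a point from world to camera coordinates). Camera axes: x right, y down, z forward; pixel columns grow to the right and rows downward; lengths in m; the calibration is good to about 2 mm. A picture is of the moment at which its call begins. There is no depth.
- finish_job(): hands the job in; it is judged then, once.
Trained networks look in a picture, given as the dict that the camera call returned (one of the last four; its "shot" number tells which), for a name from the list of things; names that differ only in an ending like _2 or _b are one class to them, and where a whole thing is asked for, a point or a joint stands for the part that bears it (a point fixed in the world has none). Each returns a list of dicts, best first, with "confidence" (0 to 1); they miss things now and then, are a little off and sometimes report something else, mostly with a low value. They report only what shows in the picture. A call takes as long as a camera call. They do not tell look-alikes from the thing itself.
- boxes_of(picture, target): "box" ([left, top, width, height] in pixels, round what is visible of it).
- silhouettes(picture, target): "region" (384x512 bool, what is visible of it) and "box" ([left, top, width, height] in pixels, round what is visible of it).
The state is a dict: "clock": time; "qpos": joint angles; "qd": joint speeds; "joint_torque": joint torques, N m; "position": TCP position; "eef_rot": TCP orientation; "wrist_force": force on the tool from outside, world axes, zero at the start; "moment": the same for the moment, N m; "grip_width": opening from 0.0 (shut) to 1.0 (fully open); "grip_force": force on a finger pad.
Only numpy, scipy, OpenCV 4.12 (cv2) and the standard library are available. Lean on these libraries where they do the work, as an engineer would, in place of code of your own. Each camera call takes 0.05 s, during which the arm holds its last target. There are 200 camera calls.

## Working session

There is one attempt and no reset: what is moved stays moved. The work goes in short steps, Python scripts to look and compute and a tool call to move; the robot and the scene stay as the last step left them, time stands still between calls to the robot, and variables do not carry over. Pictures are saved under pics/ and viewed, at most 14 in all, crops included, and the job is handed in when it is done.

Besides the shell and the picture viewer there is one more tool, called by a JSON object that holds its "fn" and its "kwargs". move_arm: Moves the arm, as the interface text tells. Its arguments: {"type":"object","properties":{"moves":{"type":"array","items":{"type":"array","items":{"type":"number"}}},"newtons":{"type":"number"}},"required":["moves"]}

```bash
mkdir -p pics; cat > h.py <<'E'
from station import *
import numpy as np, cv2
def w(p,uv,z):
    "pixels -> world points at height z"
    uv=np.asarray(uv,float).reshape(-1,1,2)
    n=cv2.undistortPoints(uv,np.array(p["camera_matrix"]),np.array(p["D"])).reshape(-1,2)
    M=np.array(p["camera_from_world"]);R,t=M[:3,:3],M[:3,3]
    c=-R.T@t; d=np.c_[n,np.ones(len(n))]@R
    return c+d*((z-c[2])/d[:,2])[:,None]
def px(p,X):
    M=np.array(p["camera_from_world"])
    return cv2.projectPoints(np.asarray(X,float).reshape(-1,3),cv2.Rodrigues(M[:3,:3])[0],M[:3,3],np.array(p["camera_matrix"]),np.array(p["D"]))[0].reshape(-1,2)
def rect(p,region,z):
    "min area rect in world plane z: centre, (long,short), angle of long axis deg"
    v,u=np.nonzero(region); X=w(p,np.c_[u,v],z)[:,:2]
    (c,s,a)=cv2.minAreaRect((X*1000).astype(np.float32))
    if s[0]<s[1]: s=s[::-1];a+=90
    return np.round(c,1),np.round(s,1),round((a+90)%180-90,1)
E
python3 - <<'E'
from h import *
s=sense();print(s)
ps={n:grab_frame(n) for n in("scene","side","wrist")}
print([(n,(-np.array(p["camera_from_world"])[:3,:3].T@np.array(p["camera_from_world"])[:3,3]).round(3)) for n,p in ps.items()])
cv2.imwrite("pics/a.png",cv2.resize(ps["scene"]["pixels"],(800,600)))
cv2.imwrite("pics/b.png",cv2.resize(ps["side"]["pixels"],(800,600)))
for n in("scene","side"):
  p=ps[n]
  for t in("cutter_red","cutter_yellow","cutter_grey","liner_red","liner_yellow","liner_grey","tray","marker_r","folder"):
    for d in silhouettes(p,t):
      if d["confidence"]>.2: print(n,t,round(d["confidence"],2),d["box"],*rect(p,d["region"],.007 if t[0]=='l' else .01))
E
```

```text
{'clock': 0.0, 'qpos': array([ 1.08099746e+00,  3.42739798e-01,  1.52499603e+00,  1.32710921e-06,
        1.27538228e+00, -1.45992135e-01]), 'qd': array([ 0.0025605 ,  0.00037529,  0.00054139, -0.00165323,  0.00101801,
        0.0008447 ]), 'joint_torque': array([-2.57998554e-04, -4.31251216e+01, -2.44212878e+01,  7.19343591e-02,
        5.59485366e-02, -1.47215346e-04]), 'position': array([0.17679881, 0.49402324, 0.29154334]), 'eef_rot': array([ 1.71058110e-01,  9.85260646e-01, -7.24315236e-04, -2.39007991e-04]), 'wrist_force': array([0.81783446, 1.22403319, 0.22546012]), 'moment': array([-0.02279886,  0.0172034 , -0.02287707]), 'grip_force': 0.0, 'grip_width': 1.0013450659633545}
[('scene', array([-0.555, -0.81 ,  0.733])), ('side', array([0.104, 0.85 , 0.482])), ('wrist', array([0.103, 0.521, 0.384]))]
scene cutter_red 0.69 [271.7, 236.5, 46.3, 27.3] [ 400.8 -286.2] [156.9  34.7] -14.5
scene cutter_yellow 0.66 [236.3, 214.8, 18.1, 25.8] [434.5 -93.5] [168.6  30.6] 8.3
scene cutter_grey 0.75 [246.5, 224.0, 41.8, 22.4] [ 417.3 -183.3] [164.3  35.5] -13.3
scene liner_red 0.76 [204.9,
[... 567 characters left out ...]
0.3, 210.8, 35.8, 10.7] [710.  227.3] [97.1 27.7] 65.9
side cutter_grey 0.58 [302.7, 176.6, 31.6, 10.4] [ 433.4 -167.9] [118.8  31.4] -24.9
side liner_red 0.63 [206.3, 199.0, 66.2, 26.9] [541.  100.3] [154.5  87.9] -2.7
side liner_yellow 0.92 [173.7, 226.8, 68.3, 28.4] [547.9 256.4] [156.4  50.2] -1.5
side liner_yellow 0.45 [239.2, 162.7, 40.7, 12.5] [ 642.8 -184.8] [135.3  34.9] 6.3
side liner_grey 0.65 [184.7, 212.2, 71.2, 32.1] [545.6 188.8] [160.4  89.8] -2.4
side tray 0.55 [146.6, 182.2, 129.8, 96.9] [554.1 151.3] [396.7 270.2] 88.3
side marker_r 0.61 [240.3, 165.1, 39.2, 10.4] [ 639.3 -177.1] [134.6  38.3] 4.9
side folder 0.71 [221.9, 174.4, 38.1, 11.6] [649.  -76.6] [128.7  30.3] -3.7
```

View pics/a.png

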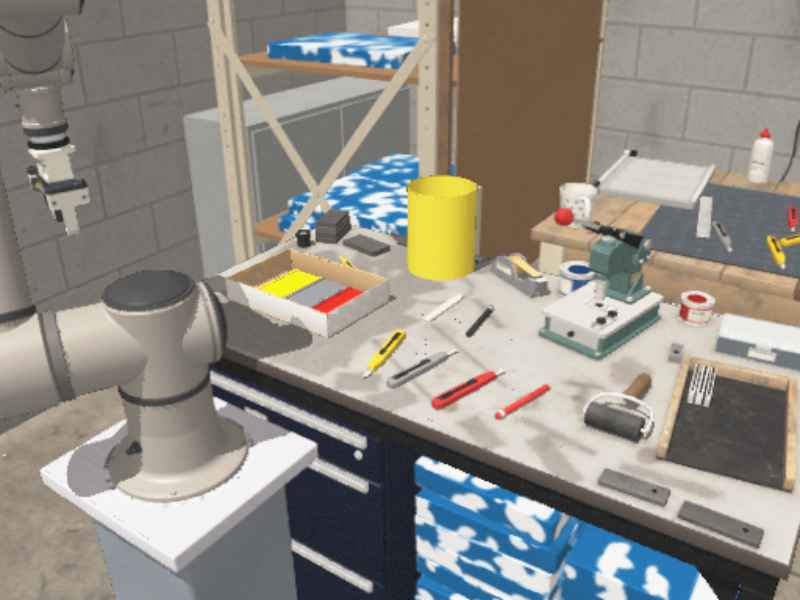

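View pics/b.png

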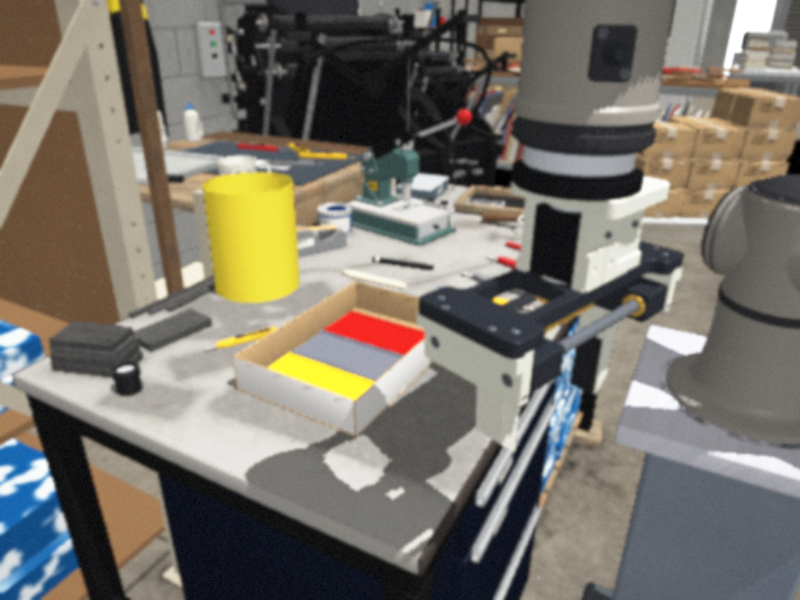

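Candidates (in 800x600 scene pixels):
- **Yellow:** the cutter at (385,350), about 170 mm long, is the one I want. The cutter behind the tray at (345,262) is about 97 mm, so it's the small look-alike.
- **Red:** cutter at (467,388). The red marker is at (523,400).
- **Grey:** cutter at (420,368).
- **Stay put:** black marker (480,320) and folder (443,306).
- **Liners:** going away from the robot's right to its left, they run red, grey, yellow.

Next I'll move over the tray to measure it from above.

{"fn": "move_arm", "kwargs": {"moves": [[-40.3, -16.8, -8, -17, 9], [-40.3, -16.8, -8, -17, 9], [-40.3, -16.8, -8, -17, 9], [-40.3, -16.8, -8, -17, 9], [-40.3, -16.8, -8, -17, 9], [-40.3, -16.8, -8, -17, 9], [-40.3, -16.8, -8, -17, 9], [-40.3, -16.8, -8, -17, 9]]}}

```text
clock: 2.05
position: [0.5021, 0.1976, 0.3725]
eef_rot: [0.026, 1.0, -0.0, 0.001]
wrist_force: [-0.4, 0.1, 0.2]
grip_width: 0.981
grip_force: 0.0
```

```bash
cat > look.py <<'E'
import sys
from h import *
s=sense(); x,y,_,_=s["eef_rot"]
print("TCP",s["position"].round(4),"toolx deg",round(np.degrees(np.arctan2(2*x*y,x*x-y*y)),2),s["eef_rot"].round(4),"t",s["clock"])
p=grab_frame("wrist"); cv2.imwrite("pics/%s.png"%sys.argv[1],p["pixels"])
np.savez("last.npz",**{k:np.array(p[k]) for k in("pixels","camera_matrix","D","camera_from_world")})
for t in sys.argv[2:]:
  for d in silhouettes(p,t)[:3]:
    if d["confidence"]>.3: print(t,round(d["confidence"],2),np.round(d["box"]),*rect(p,d["region"],.007 if t[0]=='l' else .055 if t=='tray' else .01))
E
python3 look.py c liner_red liner_yellow liner_grey tray cutter_yellow
```

```text
TCP [0.5021 0.1976 0.3725] toolx deg 177.05 [ 2.580e-02  9.997e-01 -1.000e-04  6.000e-04] t 2.05
liner_red 0.8 [172. 117.  53. 109.] [526.1 106.5] [191.7  79.3] -2.1
liner_red 0.51 [222. 116.  51. 113.] [529.  189.8] [191.2  80.2] -2.2
liner_yellow 0.76 [274. 115.  51. 113.] [533.  273.9] [190.6  80.6] -2.4
liner_grey 0.93 [222. 116.  51. 109.] [529.  189.8] [191.3  80. ] -2.2
tray 0.96 [146. 112. 208. 128.] [529.6 190.9] [299.8 208. ] 88.0
cutter_yellow 0.69 [ 97. 214.  10.  21.] [605.3 -79.9] [37.4 17.6] -1.8
cutter_yellow 0.68 [ 56.  70.  45. 104.] [429.4 -89.3] [173.8  29.6] 14.1
```

View pics/c.png

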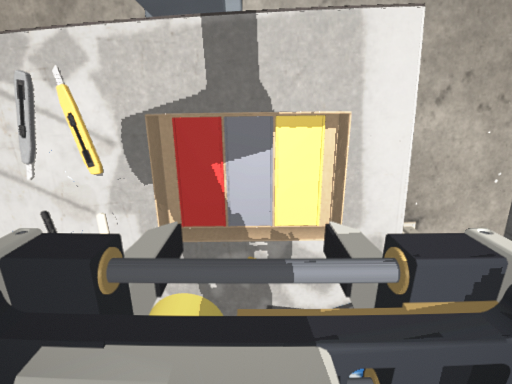

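The wrist view is clean: red, grey and yellow liners left to right at columns 200, 249 and 299, with sizes matching the spec. The yellow cutter is at (78,120), the grey one at (25,125). Next I'll look at the cutters.

{"fn": "move_arm", "kwargs": {"moves": [[2.3, -40, 0, 0, 9], [2.3, -40, 0, 0, 9], [2.3, -40, 0, 0, 9], [2.3, -40, 0, 0, 9], [2.3, -40, 0, 0, 9], [2.3, -40, 0, 0, 9], [2.3, -40, 0, 0, 9], [2.3, -40, 0, 0, 9]]}}

```text
clock: 3.35
position: [0.4577, -0.1985, 0.372]
eef_rot: [0.024, 1.0, 0.0, -0.0]
wrist_force: [1.1, 0.3, -0.0]
grip_width: 0.982
grip_force: 0.0
```

```bash
python3 look.py d cutter_red cutter_yellow cutter_grey marker_r folder
```

```text
TCP [ 0.4577 -0.1985  0.372 ] toolx deg 177.23 [ 2.420e-02  9.997e-01  2.000e-04 -2.000e-04] t 3.35
cutter_red 0.78 [193.  85.  18. 105.] [ 417.  -284.1] [173.4  26.2] -14.9
cutter_red 0.6 [257. 226.  17.  62.] [ 643.3 -181.2] [135.   13.3] 8.4
cutter_yellow 0.82 [306.  80.  23. 108.] [428.1 -92.8] [177.8  25.1] 12.6
cutter_grey 0.65 [255.  84.  23. 108.] [ 429.1 -179.9] [174.8  23.5] -11.8
marker_r 0.72 [129. 105.  20.  81.] [ 427.8 -384. ] [134.3  13.7] -14.8
marker_r 0.7 [257. 228.  13.  59.] [ 643.4 -181.6] [135.   11.2] 8.3
folder 0.65 [312. 227.  14.  69.] [656.8 -86.4] [142.9  21.3] 0.3
```

View pics/d.png

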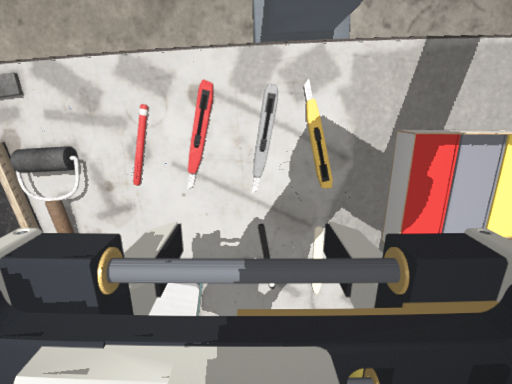

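Down the rows the wrist view shows the red marker (140,145), red cutter (200,135), grey cutter (265,135) and yellow cutter (318,135), with lengths all close to 182 mm. I'll check these in one close crop with fitted outlines drawn on.

```bash
python3 - <<'E'
from h import *
p=dict(np.load("last.npz")); im=cv2.resize(p["pixels"][70:200,170:345],None,fx=4.5,fy=4.5,interpolation=cv2.INTER_CUBIC)
def draw(c,a,col):
    a=np.radians(a);u=np.array([np.cos(a),np.sin(a)]);v=np.array([-u[1],u[0]])
    c=np.array(c)/1000
    P=[np.r_[c+u*i*.091+v*j*.012,.0] for i,j in((1,1),(1,-1),(-1,-1),(-1,1))]+[np.r_[c+u*i*.0,.013] for i in (0,)]
    q=((px(p,P)-[170,70]+.5)*4.5).astype(int)
    cv2.polylines(im,[q[:4]],True,col,1); cv2.circle(im,tuple(map(int,q[4])),3,col,-1)
draw((417,-284.1),-14.9,(0,255,0));draw((428.1,-92.8),12.6,(255,0,0));draw((429.1,-179.9),-11.8,(0,255,0))
cv2.imwrite("pics/e.png",im)
E
```

```text
(no output)
```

View pics/e.png

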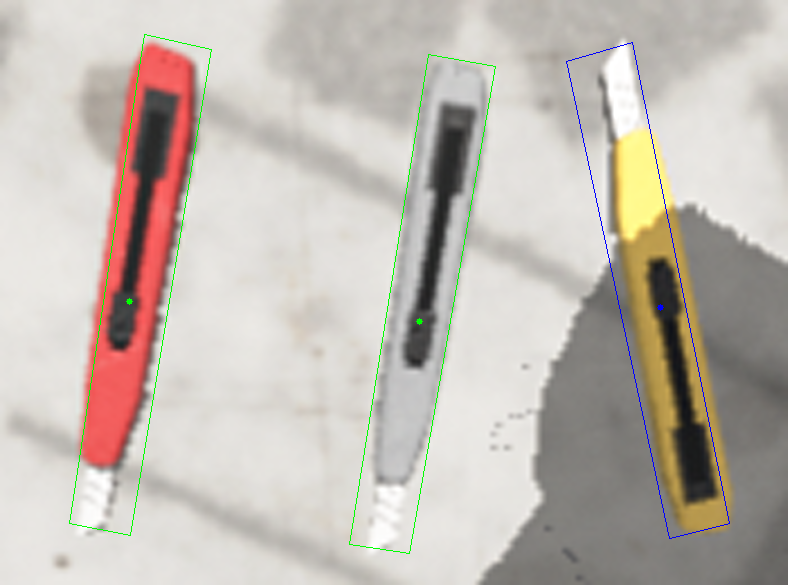

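Crop check: the outlines fit all three cutters, each about 182 mm long. The red and grey handles point towards the robot, and the yellow one's points away. Red first: to a hover pose.

{"fn": "move_arm", "kwargs": {"moves": [[4.8, -8.5, 8, 10, 6], [4.8, -8.5, 16, 12.1, 6], [4.8, -8.5, 22, 12.1, 6], [4.8, -8.5, 26, 12.1, 6], [4.8, -8.5, 26, 12.1, 6], [4.8, -8.5, 26, 12.1, 6], [4.8, -8.5, 26, 12.1, 6], [4.8, -8.5, 26, 12.1, 6]]}}

```text
clock: 4.65
position: [0.4071, -0.2812, 0.1142]
eef_rot: [0.128, 0.992, -0.001, 0.002]
wrist_force: [0.6, -0.3, 0.9]
grip_width: 0.648
grip_force: 0.0
```

```bash
python3 look.py f cutter_red
```

```text
TCP [ 0.4071 -0.2812  0.1142] toolx deg 165.24 [ 0.1284  0.9917 -0.0011  0.0016] t 4.65
cutter_red 0.65 [235. 110.  30. 203.] [ 410.3 -283.7] [163.6  24.6] -14.8
```

View pics/f.png

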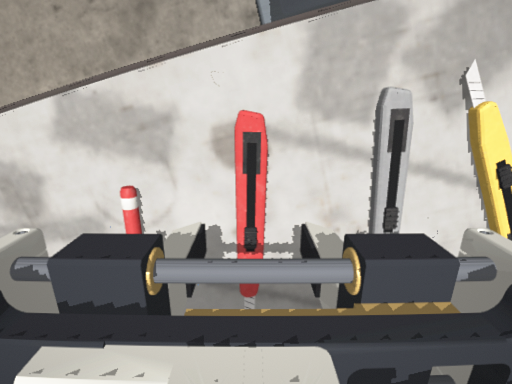

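Red sits centred between the fingers (column 250). I'll descend, grip and lift.

{"fn": "move_arm", "kwargs": {"moves": [[0, 0, 4.4, 0, 6], [0, 0, 4.4, 0, 6], [0, 0, 4.4, 0, 2], [0, 0, 4.4, 0, 1.5], [0, 0, 4.4, 0, 1.5], [0, 0, 4.4, 0, 1.5], [0, 0, 4.4, 0, 1.5]], "newtons": 25}}

```text
clock: 5.62
position: [0.4061, -0.281, 0.0686]
eef_rot: [0.129, 0.992, -0.0, 0.0]
wrist_force: [-1.3, -0.0, 3.8]
grip_width: 0.258
grip_force: 25.0
```

```bash
python3 - <<'E'
from h import *
p=dict(np.load("last.npz")); print(w(p,[[250,111]],.012), sense()["position"])
E
```

```text
[[ 0.33185993 -0.26294396  0.012     ]] [ 0.40609424 -0.28095014  0.06855671]
```

{"fn": "move_arm", "kwargs": {"moves": [[0, 0, -6, 0, 1.5], [0, 6, -12, 0, 1.5], [-0.4, 12, -14, -6, 1.5], [-0.4, 18, -14, -12.6, 1.5], [-0.4, 24, -14, -12.6, 1.5], [-0.4, 30, -14, -12.6, 1.5], [-0.4, 36, -14, -12.6, 1.5], [-0.4, 40.2, -14, -12.6, 1.5]]}}

```text
clock: 6.62
position: [0.5125, 0.1092, 0.2081]
eef_rot: [0.019, 1.0, 0.0, -0.0]
wrist_force: [0.3, -0.5, -2.0]
grip_width: 0.256
grip_force: 25.0
```

{"fn": "move_arm", "kwargs": {"moves": [[0, 0, 0, 0, 1.5], [0, 0, 0, 0, 1.5], [0, 0, 0, 0, 1.5]]}}

```text
clock: 7.0
position: [0.5123, 0.1056, 0.2081]
eef_rot: [0.02, 1.0, -0.0, -0.0]
wrist_force: [0.3, -0.6, -0.6]
grip_width: 0.258
grip_force: 25.0
```

```bash
python3 look.py g cutter_red liner_red tray; python3 -c "
from h import *
s=sense();print(s['grip_width'],s['grip_force'])"
```

```text
TCP [0.5123 0.1056 0.2081] toolx deg 177.71 [ 2.000e-02  9.998e-01 -1.000e-04 -2.000e-04] t 7.0
cutter_red 0.78 [236. 115.  34. 196.] [556.5 105.2] [241.2  46.3] -1.5
liner_red 0.66 [215. 106.  78. 153.] [516.5 106.5] [174.6  82.4] -2.2
liner_red 0.55 [ 31.  22.  74. 170.] [428.2 -90. ] [179.7  30.6] 11.7
tray 0.72 [ 95. 251.  22.  64.] [601.6 -52.5] [80.3 12.9] -3.8
tray 0.61 [176.  96. 336. 200.] [527.7 190. ] [300. 205.] 87.5
0.2586009018705793 24.98871088027954
```

View pics/g.png

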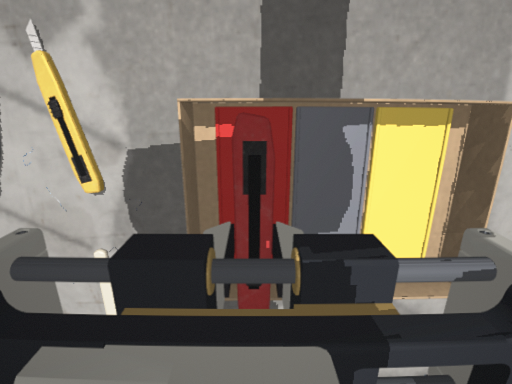

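Red is held level over the red liner, with its handle end at pixel (253,115). I'll work out the exact remaining shift.

```bash
python3 - <<'E'
from h import *
p=dict(np.load("last.npz")); t=sense()["position"]
a=np.radians(-2.3);u=np.array([np.cos(a),np.sin(a)])
e=w(p,[[253,115]],t[2]-.0686+.011)[0,:2]; print(e,"handle end from TCP",(e-t[:2])@u)
e=w(p,[[255,107]],.007)[0,:2]; print("liner edge, centre by it",e,e+u*.096)
E
```

```text
[0.43656607 0.10958179] handle end from TCP -0.07604956569283103
liner edge, centre by it [0.43134497 0.11185338] [0.52726763 0.10800073]
```

{"fn": "move_arm", "kwargs": {"moves": [[0.1, 0.1, 5, 0, 1.5], [0.1, 0.1, 9, 0, 1.5], [0.1, 0.1, 11.5, 0, 1.5], [0.1, 0.1, 12.6, 0, 1.5], [0.1, 0.1, 13.1, 0, 1.5], [0.1, 0.1, 13.1, 0, 1.5], [0.1, 0.1, 13.1, 0, 1.5]]}}

```text
clock: 8.07
position: [0.5121, 0.1079, 0.0782]
eef_rot: [0.019, 1.0, 0.0, 0.001]
wrist_force: [0.3, -0.1, 0.2]
grip_width: 0.257
grip_force: 25.0
```

{"fn": "move_arm", "kwargs": {"moves": [[0, 0, 0.2, 0, 1.5], [0, 0, 0.2, 0, 1.5], [0, 0, 0.2, 0, 3.4], [0, 0, 0.2, 0, 3.4], [0, 0, 0.2, 0, 3.4], [0, 0, -2, 0, 3.4], [0, 0, -8, 0, 3.4], [0, 0, -13, 0, 3.4]]}}

```text
clock: 9.07
position: [0.5115, 0.1078, 0.209]
eef_rot: [0.019, 1.0, 0.0, 0.0]
wrist_force: [1.0, 0.5, -0.0]
grip_width: 0.371
grip_force: 0.0
```

{"fn": "move_arm", "kwargs": {"moves": [[0, 0, 0, 0, 3.4], [0, 0, 0, 0, 3.4]]}}

```text
clock: 9.32
position: [0.5111, 0.1078, 0.2066]
eef_rot: [0.019, 1.0, 0.0, -0.0]
wrist_force: [-0.0, 0.9, -0.1]
grip_width: 0.374
grip_force: 0.0
```

```bash
python3 look.py i cutter_red liner_red cutter_yellow
```

```text
TCP [0.5111 0.1078 0.2066] toolx deg 177.8 [ 1.920e-02  9.998e-01  0.000e+00 -5.000e-04] t 9.325
cutter_red 0.86 [245. 116.  16. 147.] [518.5 109.3] [165.5  23.8] -1.9
liner_red 0.69 [214. 107.  77. 151.] [516.8 106.4] [172.4  80.4] -2.3
cutter_yellow 0.85 [ 26.  25.  73. 170.] [428.6 -88.3] [176.4  28.6] 12.3
```

View pics/i.png

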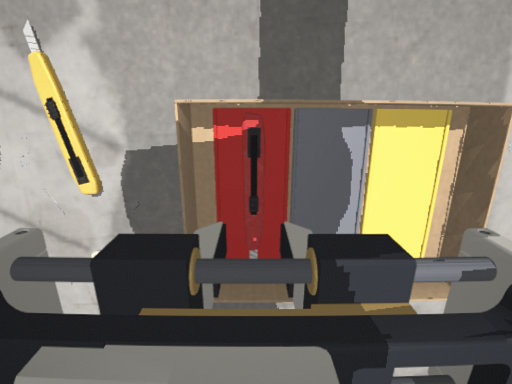

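Red is flat and centred on its liner, with a near-end gap of about 5 mm. Yellow is next.

{"fn": "move_arm", "kwargs": {"moves": [[2, -6, 0, -7, 3.4], [4, -12, 0, -14.7, 5], [6.5, -18, 3, -14.7, 6], [6.5, -20, 7, -14.7, 6], [6.5, -20, 9.2, -14.7, 6], [6.5, -20, 9.2, -14.7, 6], [6.5, -20, 9.2, -14.7, 6]]}}

```text
clock: 10.4
position: [0.4393, -0.0893, 0.1156]
eef_rot: [-0.109, 0.994, -0.0, 0.0]
wrist_force: [0.9, 0.0, -0.6]
grip_width: 0.65
grip_force: 0.0
```

```bash
python3 look.py j cutter_yellow
```

```text
TCP [ 0.4393 -0.0893  0.1156] toolx deg -167.47 [-1.092e-01  9.940e-01 -0.000e+00  2.000e-04] t 10.4
cutter_yellow 0.87 [241.  75.  26. 222.] [427.5 -90.8] [180.1  22.7] 11.7
```

View pics/j.png

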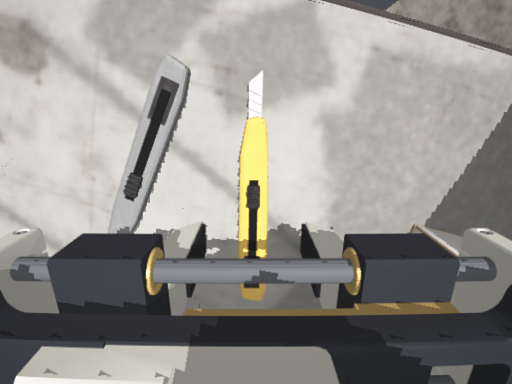

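Yellow is centred between the fingers at column 254, with its blade tip at (261,72). Gripping now.

{"fn": "move_arm", "kwargs": {"moves": [[0, 0, 4.6, 0, 6], [0, 0, 4.6, 0, 6], [0, 0, 4.6, 0, 2], [0, 0, 4.6, 0, 1.5], [0, 0, 4.6, 0, 1.5], [0, 0, 4.6, 0, 1.5], [0, 0, 4.6, 0, 1.5]]}}

```text
clock: 11.38
position: [0.4391, -0.0896, 0.0697]
eef_rot: [-0.109, 0.994, -0.0, 0.0]
wrist_force: [-0.9, 0.0, 6.4]
grip_width: 0.254
grip_force: 24.9
```

```bash
python3 - <<'E'
from h import *
p=dict(np.load("last.npz")); t=sense()["position"]
a=np.radians(12.5);u=np.array([np.cos(a),np.sin(a)])
for uv,z in(([261,72],.005),([254,117],.011),([253,300],.011)):
  print(uv,(w(p,[uv],z)[0,:2]-t[:2])@u)
E
```

```text
[261, 72] -0.10289933223408133
[254, 117] -0.07303392173667879
[253, 300] 0.07763605924662587
```

{"fn": "move_arm", "kwargs": {"moves": [[0, 0, -6, 0, 1.5], [-2, 5, -12, 0, 1.5], [-5, 10, -14, 7, 1.5], [-8, 15.5, -14, 14.8, 1.5], [-11, 21, -14, 14.8, 1.5], [-14, 26, -14, 14.8, 1.5], [-17, 31, -14, 14.8, 1.5], [-18.3, 33.1, -14, 14.8, 1.5]]}}

```text
clock: 12.38
position: [0.5459, 0.2764, 0.2086]
eef_rot: [0.019, 1.0, 0.0, -0.0]
wrist_force: [0.8, 1.0, -0.4]
grip_width: 0.262
grip_force: 24.9
```

{"fn": "move_arm", "kwargs": {"moves": [[0, 0, 0, 0, 1.5], [0, 0, 0, 0, 1.5], [0, 0, 0, 0, 1.5]]}}

```text
clock: 12.75
position: [0.5458, 0.272, 0.2093]
eef_rot: [0.021, 1.0, -0.0, -0.0]
wrist_force: [0.4, -0.4, -1.1]
grip_width: 0.258
grip_force: 24.9
```

```bash
python3 look.py k cutter_yellow liner_yellow
```

```text
TCP [0.5458 0.272  0.2093] toolx deg 177.62 [ 2.070e-02  9.998e-01 -1.000e-04 -2.000e-04] t 12.75
cutter_yellow 0.86 [237.  63.  32. 246.] [565.3 269.8] [289.7  44.3] -2.0
liner_yellow 0.62 [212.  79.  81. 148.] [516.9 274.9] [159.   81.3] -2.0
```

View pics/k.png

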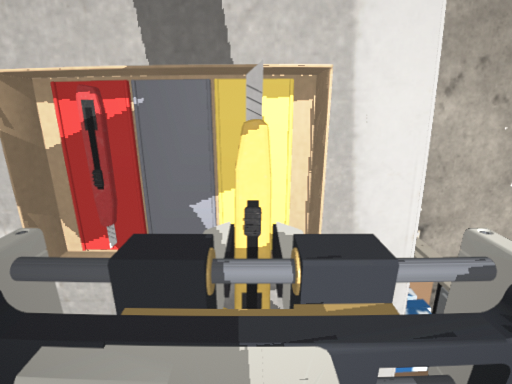

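Yellow is held level over its liner, and the red cutter lies tidily at left (95,170). Lowering and releasing.

{"fn": "move_arm", "kwargs": {"moves": [[0, 0.2, 5, 0, 1.5], [0, 0.2, 9, 0, 1.5], [0, 0.2, 11.5, 0, 1.5], [0, 0.2, 12.6, 0, 1.5], [0, 0.2, 13.1, 0, 1.5], [0, 0.2, 13.1, 0, 1.5], [0, 0.2, 13.1, 0, 1.5]]}}

```text
clock: 13.78
position: [0.5466, 0.2755, 0.0793]
eef_rot: [0.02, 1.0, 0.0, 0.001]
wrist_force: [0.1, -0.2, -0.4]
grip_width: 0.256
grip_force: 24.9
```

{"fn": "move_arm", "kwargs": {"moves": [[0.1, -0.1, 0.2, 0, 1.5], [0.1, -0.1, 0.2, 0, 1.5], [0.1, -0.1, 0.2, 0, 3.4], [0.1, -0.1, 0.2, 0, 3.4], [0.1, -0.1, 0.2, 0, 3.4], [0.1, -0.1, -2, 0, 3.4], [0.1, -0.1, -8, 0, 3.4], [0.1, -0.1, -13, 0, 3.4]]}}

```text
clock: 14.78
position: [0.5451, 0.2743, 0.21]
eef_rot: [0.02, 1.0, 0.0, 0.0]
wrist_force: [1.1, 1.1, 0.7]
grip_width: 0.371
grip_force: 0.0
```

{"fn": "move_arm", "kwargs": {"moves": [[0, 0, 0, 0, 3.4], [0, 0, 0, 0, 3.4]]}}

```text
clock: 15.02
position: [0.5446, 0.2742, 0.2077]
eef_rot: [0.02, 1.0, -0.0, -0.0]
wrist_force: [0.1, -0.9, 0.0]
grip_width: 0.371
grip_force: 0.0
```

```bash
python3 look.py l cutter_yellow liner_yellow cutter_red liner_red
```

```text
TCP [0.5446 0.2742 0.2077] toolx deg 177.7 [ 2.000e-02  9.998e-01 -1.000e-04 -4.000e-04] t 15.025
cutter_yellow 0.78 [245.  88.  18. 161.] [535.1 274.9] [181.8  23.3] -2.6
liner_yellow 0.89 [208.  77.  83. 175.] [532.5 273.8] [190.5  80.5] -2.3
cutter_red 0.69 [ 77.  85.  37. 159.] [521.1 105.7] [172.   29.6] -2.8
liner_red 0.74 [ 50.  80.  94. 171.] [526.1 106.3] [192.4  85.2] -2.1
```

Yellow is centred (535,275 against 533,274). Now grey.

{"fn": "move_arm", "kwargs": {"moves": [[1.4, -6, 0, 5, 3.4], [2.8, -12, 0, 9.5, 3.4], [4.2, -18, 0, 9.5, 3.4], [5.6, -24, 0, 9.5, 3.4], [7, -30, 0, 9.5, 5], [8.4, -36, 0, 9.5, 6], [9.9, -42, 0, 9.5, 6], [10.9, -45.6, 2, 9.5, 6]]}}

```text
clock: 16.27
position: [0.4175, -0.1798, 0.1887]
eef_rot: [0.104, 0.995, -0.001, 0.001]
wrist_force: [0.3, -0.4, -0.6]
grip_width: 0.648
grip_force: 0.0
```

{"fn": "move_arm", "kwargs": {"moves": [[0, 0, 5, 0, 6], [0, 0, 7.3, 0, 6], [0, 0, 7.3, 0, 6], [0, 0, 7.3, 0, 6]]}}

```text
clock: 16.77
position: [0.4183, -0.1771, 0.1158]
eef_rot: [0.103, 0.995, -0.0, 0.0]
wrist_force: [0.2, -0.2, 0.5]
grip_width: 0.652
grip_force: 0.0
```

```bash
python3 look.py m cutter_grey
```

```text
TCP [ 0.4183 -0.1771  0.1158] toolx deg 168.22 [ 1.027e-01  9.947e-01 -2.000e-04  4.000e-04] t 16.775
cutter_grey 0.65 [238. 111.  32. 198.] [ 422.4 -177.3] [164.8  23.4] -11.0
```

View pics/m.png

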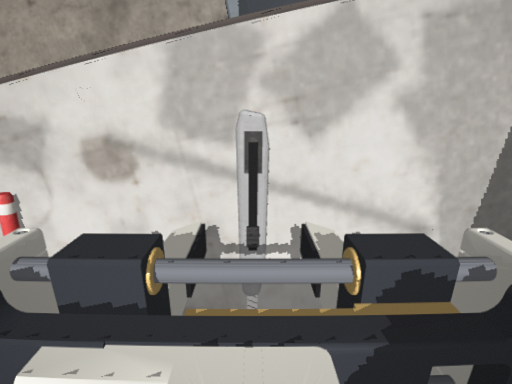

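Grey is centred at column 252, with its handle end at (252,111). Gripping now.

{"fn": "move_arm", "kwargs": {"moves": [[0, 0, 4.6, 0, 6], [0, 0, 4.6, 0, 6], [0, 0, 4.6, 0, 2], [0, 0, 4.6, 0, 1.5], [0, 0, 4.6, 0, 1.5], [0, 0, 4.6, 0, 1.5], [0, 0, 4.6, 0, 1.5]]}}

```text
clock: 17.75
position: [0.418, -0.1771, 0.0697]
eef_rot: [0.103, 0.995, -0.0, 0.0]
wrist_force: [-0.7, 0.1, 6.0]
grip_width: 0.259
grip_force: 25.0
```

```bash
python3 - <<'E'
from h import *
p=dict(np.load("last.npz")); t=sense()["position"]
a=np.radians(-11.8);u=np.array([np.cos(a),np.sin(a)])
for uv in([252,111],[252,294]): print(uv,(w(p,[uv],.012)[0,:2]-t[:2])@u)
print(t)
E
```

```text
[252, 111] -0.07734434332187733
[252, 294] 0.07071609401122958
[ 0.41801    -0.17706903  0.06969926]
```

{"fn": "move_arm", "kwargs": {"moves": [[0, 0, -6, 0, 1.5], [0, 5, -12, 0, 1.5], [-1, 11, -14, -5, 1.5], [-1.5, 17, -14, -9.5, 1.5], [-2.1, 23, -14, -9.5, 1.5], [-2.1, 29, -14, -9.5, 1.5], [-2.1, 35, -14, -9.5, 1.5], [-2.1, 37.9, -14, -9.5, 1.5]]}}

```text
clock: 18.75
position: [0.5157, 0.1927, 0.2089]
eef_rot: [0.019, 1.0, 0.0, -0.0]
wrist_force: [1.3, 0.3, -0.9]
grip_width: 0.259
grip_force: 25.0
```

{"fn": "move_arm", "kwargs": {"moves": [[0, 0, 0, 0, 1.5], [0, 0, 0, 0, 1.5], [0, 0, 0, 0, 1.5]]}}

```text
clock: 19.12
position: [0.5157, 0.1886, 0.2092]
eef_rot: [0.021, 1.0, -0.0, -0.0]
wrist_force: [-0.3, -0.9, -0.8]
grip_width: 0.258
grip_force: 25.0
```

```bash
python3 look.py n cutter_grey liner_grey; python3 - <<'E'
from h import *
p=dict(np.load("last.npz")); t=sense()["position"]
d=cv2.cvtColor(p["pixels"],cv2.COLOR_BGR2GRAY)[95:135,252]; print(d)
for r in (112,115,118): print(r,w(p,[[252,r]],t[2]-.0697+.011)[0]-t)
E
```

```text
TCP [0.5157 0.1886 0.2092] toolx deg 177.62 [ 2.080e-02  9.998e-01 -1.000e-04 -2.000e-04] t 19.125
cutter_grey 0.68 [234. 108.  41. 201.] [559.5 187.5] [244.1  46.2] -2.1
liner_grey 0.75 [214. 107.  80. 118.] [498.9 191.2] [130.9  80.8] -2.9
[107 105 121 132 134 115 105 124 131 133 130 112 109 110 111 109 108 105
 112 117 120 118 120 118 117 118 117 117 117 117 116 116 116 117 117 118
 116 116 116 115]
112 [-0.07742994  0.00338037 -0.0587    ]
115 [-0.07589497  0.00331634 -0.0587    ]
118 [-0.07435171  0.00325196 -0.0587    ]
```

{"fn": "move_arm", "kwargs": {"moves": [[0.1, 0.1, 5, 0, 1.5], [0.1, 0.1, 9, 0, 1.5], [0.1, 0.1, 11.5, 0, 1.5], [0.1, 0.1, 12.6, 0, 1.5], [0.1, 0.1, 13.1, 0, 1.5], [0.1, 0.1, 13.1, 0, 1.5], [0.1, 0.1, 13.1, 0, 1.5]]}}

```text
clock: 20.15
position: [0.5154, 0.1909, 0.0792]
eef_rot: [0.02, 1.0, 0.0, 0.001]
wrist_force: [-0.2, -0.0, -1.0]
grip_width: 0.257
grip_force: 25.0
```

{"fn": "move_arm", "kwargs": {"moves": [[0, 0, 0.2, 0, 1.5], [0, 0, 0.2, 0, 1.5], [0, 0, 0.2, 0, 3.4], [0, 0, 0.2, 0, 3.4], [0, 0, 0.2, 0, 3.4], [0, 0, -2, 0, 3.4], [0, 0, -8, 0, 3.4], [2, 0, -14, 0, 3.4]]}}

```text
clock: 21.15
position: [0.4955, 0.1914, 0.2189]
eef_rot: [0.02, 1.0, 0.0, 0.0]
wrist_force: [1.1, -0.5, 0.2]
grip_width: 0.369
grip_force: 0.0
```

{"fn": "move_arm", "kwargs": {"moves": [[3, 0, -6, 0, 3.4], [3, 0, -12, 0, 3.4], [3, 0, -16, 0, 3.4], [3, 0, -16, 0, 3.4], [3, 0, -16, 0, 3.4]]}}

```text
clock: 21.78
position: [0.4648, 0.1926, 0.3765]
eef_rot: [0.02, 1.0, -0.0, -0.001]
wrist_force: [0.2, 0.7, -0.3]
grip_width: 0.373
grip_force: 0.0
```

```bash
python3 look.py o cutter_grey liner_grey cutter_yellow liner_yellow cutter_red liner_red marker_r folder
```

```text
TCP [0.4648 0.1926 0.3765] toolx deg 177.7 [ 2.010e-02  9.998e-01 -2.000e-04 -8.000e-04] t 21.775
cutter_grey 0.8 [248. 139.  11. 102.] [526.9 190.7] [178.8  23.6] -2.7
liner_grey 0.76 [228. 138.  50. 111.] [531.1 189.7] [190.   80.3] -2.2
cutter_yellow 0.92 [296. 145.  11.  82.] [519.7 275.5] [148.1  25.1] -2.2
cutter_yellow 0.55 [264. 284.  21.   6.] [718.7 227.4] [54.7 19.1] 63.4
liner_yellow 0.95 [274. 140.  52. 101.] [531.4 274. ] [187.5  80.9] -2.1
cutter_red 0.9 [201. 147.  11.  82.] [509.5 107.6] [147.5  24.3] -3.0
liner_red 0.55 [181. 141.  49. 104.] [526.7 107.2] [188.4  81.3] -2.1
marker_r 0.62 [ 48. 228.  31.  62.] [ 643.6 -178.5] [138.2  17.7] 6.4
```

View pics/o.png

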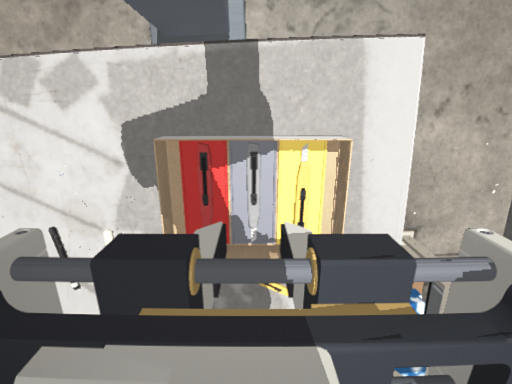

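All three cutters lie flat on their own liners, centred to within 2–4 mm: red (205,180), grey (253,180), yellow (302,190). The pens and folder weren't touched, so I'm handing in.

```bash
python3 -c "
from station import *
print(finish_job())"
```

```text
the job is handed in; nothing more can be done
None
```

I laid the three cutters flat and lengthwise on the liners of their own colour, about 2–4 mm from centre by camera, left the pens and bone folder alone, and handed the job in at about 22 s; no verdict came back.

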